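# Centre a top-heavy candle holder on its small iron stand

## Task

The small candle holder stands far off-centre on the round wooden top of its iron stand. With light taps of a fingertip low against its foot, nudge it to the middle of the round top, to within a few millimetres, so that it stands upright with an even margin of bare wood all round and is ready to be fixed. Do not grip it, lift it, tip it over or knock it off, and leave the stand and the other pieces on the bench where they are.

Things in the scene. Friction and masses are not known exactly. Their poses are not given: they have to be found in the camera images.
- holder: the small candle holder to centre: turned dark wood, 72 mm tall, brass socket on top. Foot: disc 44 mm wide, upright edge 3 to 11 mm above its underside, on three 3 mm high bun feet 19 mm from its axis; above it a thin stem and a head 29 mm wide. About 90 g, top-heavy and wobbly: slides when pushed at the foot's edge, topples when pushed higher or hit. Origin: centre of its underside, z up
- stand: the iron stand with the round wooden top: forged ring 146 mm overall of 8 mm rod (its top 34 mm above the bench) on four short legs, carrying a light-wood disc 92 mm in diameter, 18 mm thick, top face 52 mm above the bench. Loose on the bench, about 0.75 kg. Origin: its centre at bench height; z up
- stand_top (a point): the middle of the upper face of the stand's round wooden top, 52 mm above the bench, 46 mm from its edge all round; when the holder is centred, 24 mm of wood shows all round its foot
- square_stand: bystander: a like iron stand, 158 mm across, with a square 100 mm wooden top, 52 mm high, empty. Origin: its centre at bench height
- tall_holder: bystander: a larger dark-wood candle holder with a brass socket, 144 mm tall, foot 76 mm in diameter, standing on the bench. Origin: centre of its underside
- screw_jar: bystander: an amber glass jar with a steel lid, 68 mm in diameter, 85 mm tall. Origin: centre of its underside
- hammer: bystander: a hammer 260 mm long and 26 mm high lying beyond the work, roughly along y. Origin: on its underside at mid-length; x axis along the handle towards the head, which is 88 mm across
Things that resemble listed ones, but are neither listed nor needed, are in the scene too. What is shaped like the stand but white is not meant.

How it is judged (in metres and radians):
At the end, for the whole second after the job is handed in: The small holder stands upright and still on the round top with the centre of its foot within 5 mm of the middle of the top, and the stand has not moved by more than 12 mm (horizontal distance between holder and stand_top below 0.005 m and z of holder in the frame of stand_top between -0.003 and 0.003 m and angle between holder's own z axis and vertical below 0.06 rad and linear speed of holder below 0.01 m/s and angular speed of holder below 0.2 rad/s and distance of stand from where it was at the start of the episode below 0.012 m and angle between stand's own z axis and vertical below 0.03 rad); the robot touches nothing.
It fails at once if the holder is tipped by more than 20 degrees or toppled (angle between holder's own z axis and vertical above 0.35 rad).
It fails at once if the holder is lifted more than 10 mm off the round top, or knocked off it (height (world z) of holder above 0.062 m or height (world z) of holder below 0.044 m).
It fails at once if the holder is gripped or hit hard: more than 6 N from the fingers (contact force between the fingers and holder above 6 N).
It fails at once if the stand is shifted by more than 12 mm or tilted (distance of stand from where it was at the start of the episode above 0.012 m or angle between stand's own z axis and vertical above 0.1 rad).
It fails at once if a bystander is moved by more than 15 mm (distance of any of square_stand, tall_holder, screw_jar, hammer from where it was at the start of the episode above 0.015 m).
It also fails if it takes over 48 s, if anything falls off the work surface, if the arm or the gripper's body presses on something with over 40 N, if the wrist force passes 120 N, or if a joint passes its speed limit or range.

## Robot

A 7-joint arm with a two-finger parallel gripper is mounted at the origin on the work surface. World frame = base frame: x ahead of the robot, y to its left, z up, the work surface at z = 0. Lengths are in mm, angles in rad, forces in N, time in s.
With the tool pointing down it reaches from about 425 to 825 mm from the base axis. Payload 3.6 kg.
Tool frame: the origin (TCP) lies midway between the tips of the shut fingers; the grasp point (between the pads) lies 19 mm behind it (env.grip_depth is the distance from the TCP to the grasp point, in mm); z points along the fingers, y is the direction in which the jaws open and shut (so a half turn about z gives the same grasp; the last joint's range is limited). The gripper opens to 93 mm and grips with 3 to 60 N. Pads are 15 mm wide; open, the fingers measure 128 mm over their backs; the gripper's body (75 mm by 188 mm) begins 65 mm behind the grasp point.
Start: joints at [1.218, 0.615, -0.013, 1.423, 0.008, 1.103, -0.04], TCP at [208.67, -615.564, 218.64] pointing down, gripper open.
Joint ranges: [-3.12, 3.12], [-0.3, 2.06], [-1.34, 1.32], [0.26, 2.42], [-1.36, 4.5], [0.01, 1.98], [-2.84, 2.84]. Speed limits (rad/s): [2.79, 2.79, 3.14, 3.14, 3.14, 3.14, 3.14].

## Interface

Orientations are given as a unit quaternion [x, y, z, w].
In Python, from bench import env gives the robot as it stands.
- The arm moves only by the tool play_rows, never from a script. Its argument "increments" is a list of rows, each a list of 2 entries, a list of its own where there are three numbers: the shift along the tool's x, y, z in cm, then the turn, a rotation vector about the tool's x, y, z in degrees. In form: [[[tx, ty, tz], [wx, wy, wz]], ...]. A call has 1 to 5 rows; each row shifts and turns the commanded pose from where the row before left it, along the tool's axes as they then stand; what a row does not reach is not made up. A row lasts 1/10 s, in which the tool goes at most 50 mm and 8.59 degrees, less where a joint would pass 70% of its speed; a pose out of reach is approached as far as the arm can. A call with a gripper value outside its range is refused whole. "claw" is the finger opening in cm, from 0 to 9.3, set as the call begins (left out, the last holds). The fingers move at their own pace and stop on an object; "squeeze" is the grip in N (left out, the last holds). Time passes only in rows, so rows that do not move let the fingers close. It gives the time, the measured TCP pose, the force and the opening at its end, in the units of the state.
- env.state(): the state, without advancing time (a new reading comes with each control period).
- env.capture(name): name is "side" or "top" or "wrist"; returns a dict with "image" (400x640x3 uint8, blue, green, red), "fx", "fy", "cx", "cy" (pixels), "T" (4x4, takes a point from camera to world coordinates); the wrist camera has in their place "hand_eye" (4x4, takes a point from camera to tool coordinates, whose origin is the TCP and whose axes are the flange's). Camera axes: x right, y down, z forward; pixel columns grow to the right and rows downward; lengths in mm; the calibration is good to about 2 mm. A picture is of the moment at which its call begins: read the wrist's pose just before it. There is no depth.
- env.hand_in(): hands the job in, once; it reports no verdict.
Trained networks look in the newest picture that a camera, given by its name, has taken for a name from the list of things; names that differ only in an ending like _2 or _b are one class to them, and where a whole thing is asked for, a point or a joint stands for the part that bears it (a point fixed in the world has none). Each returns a list of dicts, best first, with "score" (0 to 1); they miss things now and then, are a little off and sometimes report something else, mostly with a low value. They report only what shows in the picture. A call takes as long as a camera call. They do not tell look-alikes from the thing itself.
- env.silhouettes(target, camera): "region" (400x640 bool, what is visible of it) and "bbox" ([left, top, width, height] in pixels, round what is visible of it).
The state is a dict: "t": time; "joint_pos": joint angles; "joint_velocities": joint speeds; "tau": joint torques, N m; "ee_pos": TCP position; "eef_rot": TCP orientation; "force": force on the tool from outside, world axes, zero at the start; "torque": the same for the moment, N m; "finger_gap": opening from 0.0 (shut) to 1.0 (fully open).
Only numpy, scipy, OpenCV 4.12 (cv2) and the standard library are available. Lean on these libraries where they do the work, as an engineer would, in place of code of your own. Each camera call takes 0.05 s, during which the arm holds its last target.

## Working session

There is one attempt and no reset: what is moved stays moved. The work goes in short steps, Python scripts to look and compute and a tool call to move; the robot and the scene stay as the last step left them, time stands still between calls to the robot, and variables do not carry over. Pictures are saved under pics/ and viewed, and the job is handed in when it is done.

Besides the shell and the picture viewer there is one more tool, called after "Call:" as name([rows], argument=value, ...), one row to a line, values as JSON. play_rows: Moves the arm, as the interface text tells. Its arguments: {"type":"object","properties":{"increments":{"type":"array","items":{"type":"array"}},"claw":{"type":"number"},"squeeze":{"type":"number"}},"required":["increments"]}

```bash
ls; mkdir -p pics
python3 - <<'E'
from bench import env
import cv2,numpy as np
s=env.state();print(s)
for c in("side","top","wrist"):
    d=env.capture(c);cv2.imwrite(f"pics/{c}0.png",d["image"]);print(c,d["fx"],d["fy"],d["cx"],d["cy"],np.round(d.get("T",d.get("hand_eye")),3).tolist())
    for n in("holder","stand","square_stand","tall_holder","screw_jar","hammer"):
        print(n,[(round(r["score"],2),r["bbox"]) for r in env.silhouettes(n,c)])
print(env.grip_depth)
E
```

```text
pics
{'t': 0.0, 'joint_pos': array([ 1.21750173,  0.6158757 , -0.01263481,  1.42487907,  0.00813779,
        1.10339596, -0.04036847]), 'joint_velocities': array([ 0.00032556, -0.00019337, -0.00070969, -0.00106964,  0.00126598,
       -0.00146572, -0.00221899]), 'tau': array([ 8.66849427e-05, -4.58938622e+01,  2.09393855e-01, -1.65742958e+01,
       -6.10302296e-02,  2.05634400e-02,  2.38445609e-04]), 'ee_pos': array([ 208.41219608, -614.85412831,  217.51594785]), 'eef_rot': array([ 9.86668982e-01,  1.62735210e-01, -2.32700041e-04, -1.23185647e-03]), 'force': array([-0.02730856,  0.30691439,  0.15117497]), 'torque': array([ 0.02230807, -0.01956467,  0.00650518]), 'finger_gap': 0.9950410133729808}
side 416.4385160381763 416.4385160381763 321.4289808657746 204.76273407188722 [[-0.982, -0.128, 0.141, 510.019], [-0.19, 0.693, -0.695, 701.998], [-0.009, -0.71, -0.705, 796.467], [0.0, 0.0, 0.0, 1.0]]
holder [(0.85, [382.5, 213.9, 19.1, 23.5])]
stand [(0.84, [353.7, 220.1, 59.9, 46.8]), (0.82, [368.0, 174.0, 54.2, 46.0])]
square_stand [(0.78, [368.2, 129.6, 50.2, 37.9])]
tall_holder [(0.56,
[... 208 characters left out ...]
988, 0.155, 473.103], [-1.0, -0.013, -0.007, 14.988], [0.009, -0.155, -0.988, 1025.141], [0.0, 0.0, 0.0, 1.0]]
holder [(0.6, [302.2, 251.8, 17.9, 21.3])]
stand [(0.87, [352.1, 229.8, 65.5, 65.4]), (0.67, [274.6, 225.1, 64.0, 59.6])]
square_stand [(0.96, [436.9, 220.1, 68.8, 70.3])]
tall_holder [(0.79, [150.1, 219.6, 47.5, 29.0])]
screw_jar [(0.58, [431.0, 145.0, 37.4, 34.9])]
hammer [(0.86, [273.9, 107.4, 110.3, 45.7])]
wrist 290.8152308306443 290.8152308306443 318.96297724043205 200.09936905511756 [[0.001, -0.968, -0.249, 67.744], [1.0, 0.002, -0.001, 1.848], [0.002, -0.249, 0.968, -166.771], [0.0, 0.0, 0.0, 1.0]]
holder []
stand []
square_stand []
tall_holder []
screw_jar []
hammer []
18.8
```

View pics/side0.png

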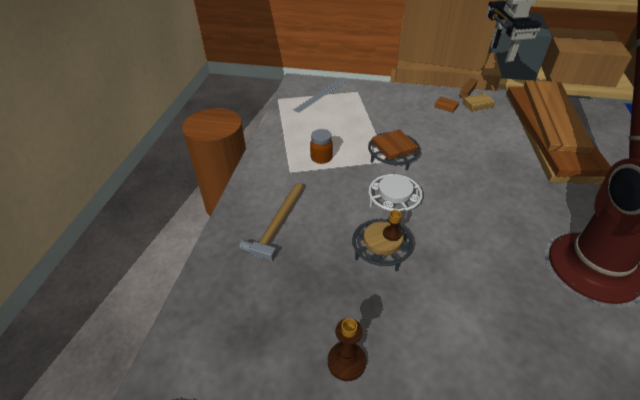

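View pics/top0.png

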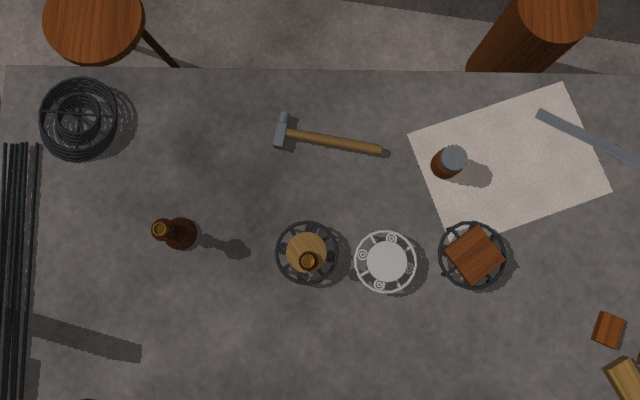

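Run:
```python
import cv2
a=cv2.imread("pics/top0.png")[205:315,250:430];b=cv2.imread("pics/side0.png")[160:280,330:450]
cv2.imwrite("pics/topc.png",cv2.resize(a,None,fx=4,fy=4,interpolation=3));cv2.imwrite("pics/sidec.png",cv2.resize(b,None,fx=5,fy=5,interpolation=3))
```

```text
(no output)
```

View pics/topc.png

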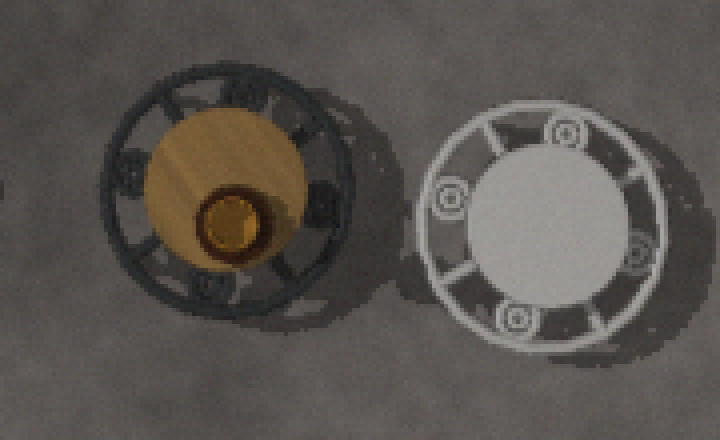

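View pics/sidec.png

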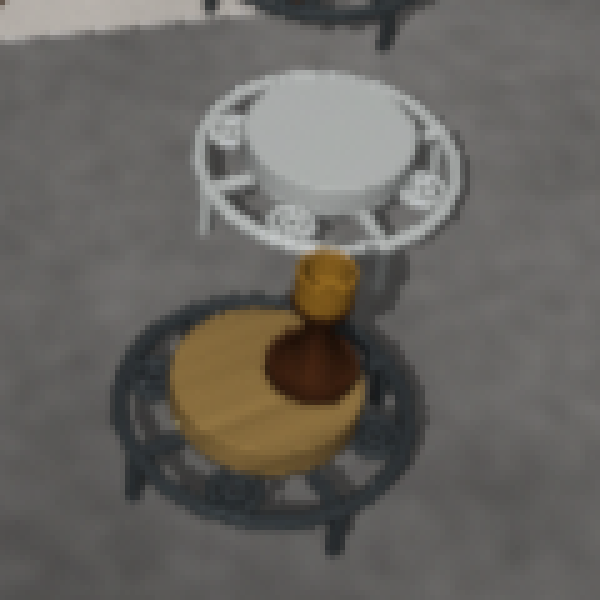

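Candidates: the dark iron stand with the light round top at top px (306,252) and side px (383,240). The white look-alike is at top (386,262), which I reject, and the square stand at (472,255). The only small holder is at top (308,262) and side (395,225), on the dark stand. The tall one is at top (175,233). The crops confirm this choice.

```bash
cat > h.py <<'E'
from bench import env
import cv2,numpy as np
from scipy.spatial.transform import Rotation as R
def ray(d,T,u,v,z):
    r=T[:3,:3]@np.array([(u-d["cx"])/d["fx"],(v-d["cy"])/d["fy"],1]);o=T[:3,3]
    return (o+r*(z-o[2])/r[2])
def proj(d,T,p):
    q=T[:3,:3].T@(np.asarray(p,float)-T[:3,3]);return np.array([d["fx"]*q[0]/q[2]+d["cx"],d["fy"]*q[1]/q[2]+d["cy"]])
def cam(c):
    if c=="wrist":
        s=env.state();d=env.capture(c);W=np.eye(4);W[:3,:3]=R.from_quat(s["eef_rot"]).as_matrix();W[:3,3]=s["ee_pos"]
        return d,W@d["hand_eye"]
    d=env.capture(c);return d,d["T"]
def circ(d,T,c,r,z,img,col):
    a=np.linspace(0,2*np.pi,90);P=np.array([proj(d,T,[c[0]+r*np.cos(t),c[1]+r*np.sin(t),z]) for t in a])
    cv2.polylines(img,[np.round(P*16).astype(int)],True,col,1,cv2.LINE_AA,4)
E
python3 - <<'E'
from h import *
d,T=cam("top")
print(ray(d,T,306.5,252.5,52),ray(d,T,308.2,260.5,122))
d,T=cam("side")
print(ray(d,T,330+266/5,160+376/5,52),ray(d,T,330+313/5,160+375/5,58), ray(d,T,330+327/5,160+268/5,122))
for n in ("tall_holder","screw_jar"):
  pass
s=env.state();print(s["t"],s["ee_pos"],R.from_quat(s["eef_rot"]).as_matrix().round(3))
E
```

```text
[497.40745733  37.82740124  52.        ] [479.33300255  32.40175532 122.        ]
[495.95943801  40.79883327  52.        ] [474.52934502  41.49527984  58.        ] [475.94386133  33.79114942 122.        ]
1.15 [ 208.68976127 -615.56573466  218.6423572 ] [[ 0.947  0.321  0.   ]
 [ 0.321 -0.947  0.   ]
 [ 0.    -0.    -1.   ]]
```

Call:
play_rows([
  [[2.8,-2.4,0],[0,0,0]],
  [[2.8,-2.4,0],[0,0,0]],
  [[2.8,-2.4,0],[0,0,0]],
  [[2.8,-2.4,0],[0,0,0]],
  [[2.8,-2.4,0],[0,0,0]],
], claw=0, squeeze=5)

```text
t: 1.65
ee_pos: [303.5, -455.7, 218.9]
eef_rot: [0.987, 0.163, 0.0, 0.0]
force: [1.2, 0.2, -0.3]
finger_gap: 0.622
```

Call:
play_rows([
  [[2.8,-2.4,0],[0,0,0]],
  [[2.8,-2.4,0],[0,0,0]],
  [[2.8,-2.4,0],[0,0,0]],
  [[2.8,-2.4,0],[0,0,0]],
  [[2.8,-2.4,0],[0,0,0]],
])

```text
t: 2.15
ee_pos: [397.5, -297.1, 219.0]
eef_rot: [0.987, 0.163, 0.0, 0.0]
force: [0.5, -0.7, -0.2]
finger_gap: 0.191
```

Call:
play_rows([
  [[1.4,-2.9,0],[0,0,0]],
  [[1.4,-2.9,0],[0,0,0]],
  [[1.4,-2.9,0],[0,0,0]],
  [[1.4,-2.9,0],[0,0,0]],
  [[1.4,-2.9,0],[0,0,0]],
])

```text
t: 2.65
ee_pos: [416.7, -137.4, 219.0]
eef_rot: [0.987, 0.163, 0.0, 0.0]
force: [0.8, -0.0, 0.2]
finger_gap: 0.005
```

Call:
play_rows([
  [[1.4,-2.9,0],[0,0,0]],
  [[1.4,-2.9,0],[0,0,0]],
  [[1.4,-2.9,0],[0,0,0]],
  [[1.4,-2.9,0],[0,0,0]],
  [[0,0,0],[0,0,0]],
])

```text
t: 3.15
ee_pos: [433.0, -5.8, 219.1]
eef_rot: [0.986, 0.167, 0.001, -0.001]
force: [0.2, -0.4, 0.1]
finger_gap: 0.005
```

Call:
play_rows([
  [[0.2,-1.2,2.4],[0,0,0]],
  [[0.2,-1.2,2.4],[0,0,0]],
  [[0,0,2.4],[0,0,0]],
  [[0,0,0],[0,0,0]],
  [[0,0,0],[0,0,0]],
])

```text
t: 3.65
ee_pos: [428.7, 12.5, 147.0]
eef_rot: [0.987, 0.162, -0.0, 0.0]
force: [0.9, -0.6, 0.9]
finger_gap: 0.006
```

Run:
```python
from h import *
d,T=cam("wrist");s=env.state();print(s["ee_pos"],s["eef_rot"],T[:3,3])
im=d["image"];cv2.imwrite("pics/w1.png",im)
for n in("holder","stand"):
  for r in env.silhouettes(n,"wrist"): print(n,r["score"],r["bbox"])
```

```text
[429.24621353  12.61055123 147.52184918] [9.86782832e-01 1.62046208e-01 7.87769537e-04 2.19769996e-04] [493.46496021  32.4973397  313.74690605]
holder 0.82 [289.4, 118.3, 53.0, 52.6]
stand 0.81 [235.2, 34.9, 159.7, 158.9]
```

View pics/w1.png

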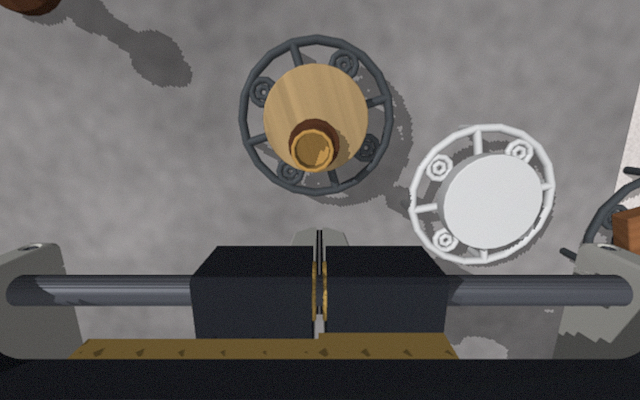

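```bash
cat >> h.py <<'E'
from scipy.optimize import minimize,least_squares
def poly(d,T,c,r,z):
    a=np.linspace(0,2*np.pi,72,endpoint=False)
    return np.array([proj(d,T,[c[0]+r*np.cos(t),c[1]+r*np.sin(t),z]) for t in a],np.float32)
def measure(name,g=(496,39),gh=None,cam_name="wrist",save=True):
    d,T=cam(cam_name);im=d["image"];hold=env.silhouettes("holder",cam_name);st=env.silhouettes("stand",cam_name)
    gh=g if gh is None else gh
    hsv=cv2.cvtColor(im,cv2.COLOR_BGR2HSV);S=4
    wood=((hsv[...,0]>8)&(hsv[...,0]<28)&(hsv[...,1]>50)&(hsv[...,2]>50)).astype(np.uint8)*255  # wood + holder
    dark=((hsv[...,1]>50)&((hsv[...,0]<14)|(hsv[...,0]>172))&(hsv[...,2]>15)&(hsv[...,2]<125)).astype(np.uint8)*255
    # wood radial edges on grey saturation: from guess, sample rays on plane z=52
    sat=cv2.GaussianBlur(hsv[...,1]*1.0,(0,0),0.7)
    def edges(c,z,r0,r1,chan,sign,n=120):
        out=[]
        rr=np.arange(r0,r1,0.25)
        for t in np.linspace(0,2*np.pi,n,endpoint=False):
            P=np.array([proj(d,T,[c[0]+r*np.cos(t),c[1]+r*np.sin(t),z]) for r in rr],np.float32)
            v=cv2.remap(chan.astype(np.float32),P[:,0].reshape(1,-1),P[:,1].reshape(1,-1),1)[0]
            gsm=np.gradient(v)*sign;i=int(np.argmax(gsm))
            out.append((c[0]+rr[i]*np.cos(t),c[1]+rr[i]*np.sin(t),gsm[i]))
        return np.array(out)
    def fit(E,R0):
        f=lambda p:np.hypot(E[:,0]-p[0],E[:,1]-p[1])-R0
        r=least_squares(f,[E[:,0].mean(),E[:,1].mean()],loss="soft_l1",f_scale=0.7)
        f2=np.abs(r.fun); return r.x,np.median(np.abs(f(r.x))),(np.abs(f(r.x))<1.5).sum()
    c=np.array(g,float)
    for w in (12,8,6):
        E=edges(c,52,46-w,46+w,sat,-1);E=E[E[:,2]>np.percentile(E[:,2],30)];c,m,n=fit(E,46)
    o=im.copy();circ(d,T,c,46,52,o,(0,255,0))
    h=None
    if hold:
        reg=hold[0]["region"].astype(np.uint8)
        def iou(p):
            M=np.zeros((400*S,640*S),np.uint8)
            P1=np.vstack([poly(d,T,p,22,55),poly(d,T,p,22,63)]);P2=np.vstack([poly(d,T,p,14.5,z) for z in(104,110)]);P3=np.vstack([poly(d,T,p,10,z) for z in (63,124)])
            for P in(P1,P2,P3): cv2.fillConvexPoly(M,cv2.convexHull(np.round(P*S+S/2).astype(np.int32)),1)
            A=cv2.resize(reg,None,fx=S,fy=S,interpolation=0)
            return -(M&A).sum()/(M|A).sum()
        best=minimize(iou,gh,method="Nelder-Mead",options=dict(initial_simplex=[gh,(gh[0]+8,gh[1]),(gh[0],gh[1]+8)],xatol=.1,fatol=1e-4))
        h=best.x;print("iou",round(-best.fun,3))
        for r,z,k in((22,55,(255,0,0)),(22,63,(255,255,0)),(14.5,107,(0,0,255))): circ(d,T,h,r,z,o,k)
    q=proj(d,T,[c[0],c[1],52]).astype(int);x0,y0=max(0,q[0]-90),max(0,q[1]-80)
    cv2.imwrite(f"pics/{name}.png",cv2.resize(o[y0:y0+150,x0:x0+180],None,fx=4,fy=4,interpolation=1))
    print("stand",c.round(1),"med",round(m,2),n,"holder",None if h is None else h.round(1),"off",None if h is None else (h-c).round(1),"t",env.state()["t"])
    return d,T,c,h
E
python3 - <<'E'
from h import *
measure("m1",gh=(477,33))
E
```

```text
iou -0.0
stand [496.3  37.2] med 0.47 84 holder [524.  54.] off [27.7 16.8] t 3.95h.py:54: RuntimeWarning: overflow encountered in scalar negative
  return -(M&A).sum()/(M|A).sum()
```

View pics/m1.png

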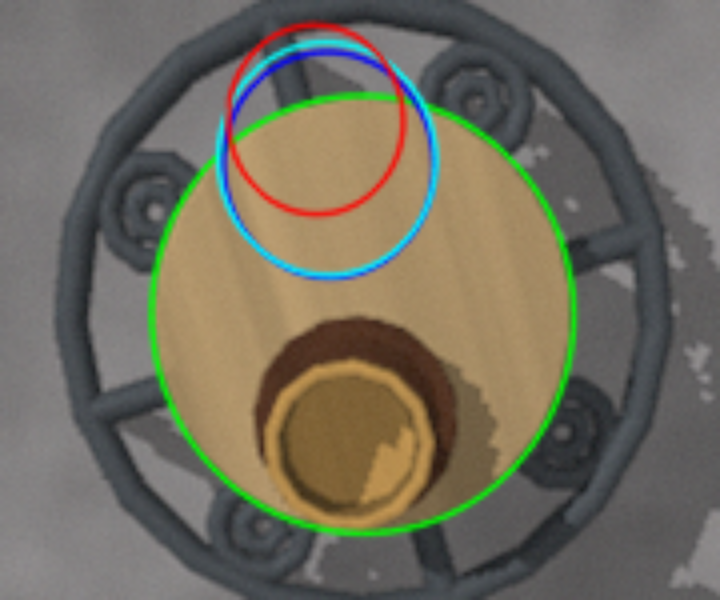

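```bash
sed -i 's/return -(M&A).sum()\/(M|A).sum()/return -float((M\&A).sum())\/float((M|A).sum())/; s/for z in(104,110)\]/for z in(110,124)]/; s/(14.5,107,/(14.5,124,/' h.py
python3 - <<'E'
from h import *
measure("m2",gh=(477,33))
E
```

```text
iou 0.912
stand [496.4  37.3] med 0.47 84 holder [476.8  32.5] off [-19.5  -4.8] t 4.1
```

View pics/m2.png

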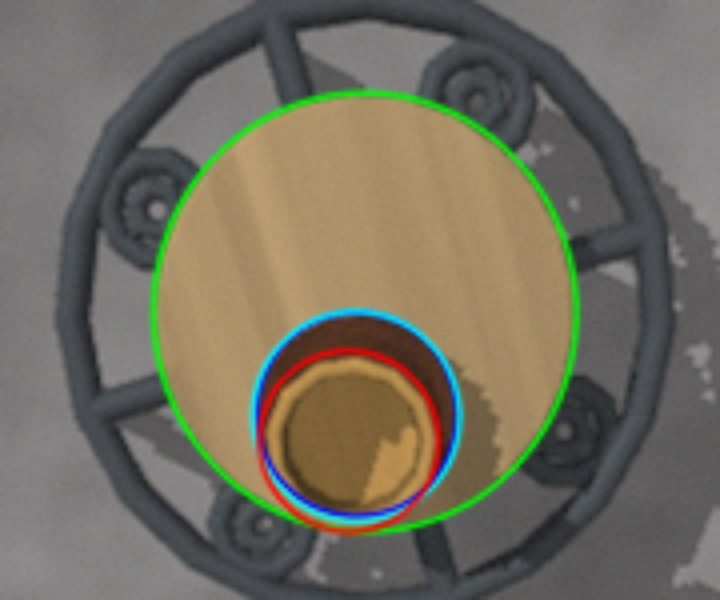

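Call:
play_rows([
  [[1.0,-0.7,1.0],[0,0,0]],
  [[0,0,2.5],[0,0,4.6]],
  [[0,0,2.5],[0,0,0]],
  [[0,0,1.5],[0,0,0]],
  [[0,0,0],[0,0,0]],
])

```text
t: 4.6
ee_pos: [434.5, 23.9, 69.5]
eef_rot: [0.992, 0.124, -0.002, -0.0]
force: [-1.0, -0.6, 0.3]
finger_gap: 0.004
```

Call:
play_rows([
  [[0,0,0],[0,0,0]],
  [[0,0,0],[0,0,0]],
])

```text
t: 4.8
ee_pos: [436.4, 23.5, 72.2]
eef_rot: [0.992, 0.123, 0.001, -0.0]
force: [-0.1, -0.3, 0.2]
finger_gap: 0.003
```

Run:
```python
from h import *
s=env.state();print(s["ee_pos"],R.from_quat(s["eef_rot"]).as_matrix().round(3))
d,T=cam("wrist");im=d["image"]
for dy in(-17,17):
  for dx in (-7.5,7.5):
    p=s["ee_pos"]+R.from_quat(s["eef_rot"]).apply([dx,dy,0]);print(proj(d,T,p).round())
cv2.imwrite("pics/w3.png",im)
d=env.capture("side");cv2.imwrite("pics/s3.png",cv2.resize(d["image"][150:290,320:500],None,fx=4,fy=4,interpolation=1))
```

```text
[436.43669427  23.52352963  72.21172264] [[ 0.97   0.244  0.002]
 [ 0.244 -0.97   0.   ]
 [ 0.002  0.    -1.   ]]
[289. 251.]
[288. 228.]
[344. 251.]
[344. 228.]
```

View pics/w3.png

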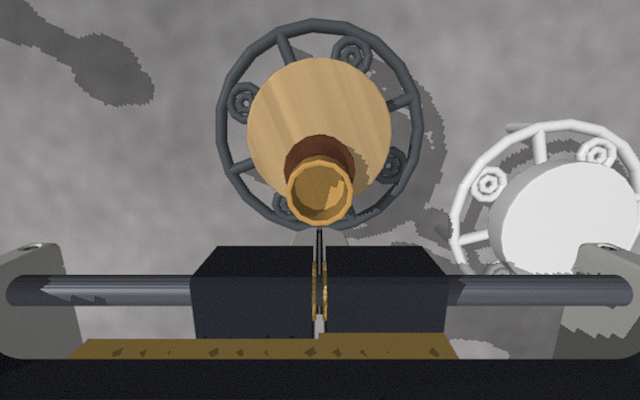

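View pics/s3.png

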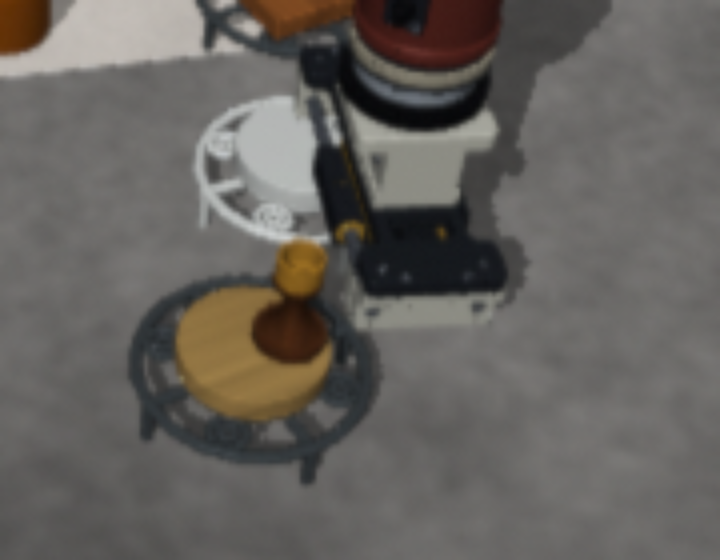

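Call:
play_rows([
  [[0,0,0.5],[0,0,0]],
  [[0,0,0.5],[0,0,0]],
  [[0,0,0.3],[0,0,0]],
  [[0,0,0],[0,0,0]],
  [[0,0,0],[0,0,0]],
])

```text
t: 5.4
ee_pos: [435.5, 23.1, 58.5]
eef_rot: [0.992, 0.123, -0.0, -0.0]
force: [-1.3, 0.2, -0.2]
finger_gap: 0.004
```

Call:
play_rows([
  [[0.3,0,0],[0,0,0]],
  [[0.3,0,0],[0,0,0]],
  [[0.2,0,0],[0,0,0]],
  [[0.1,0,0],[0,0,0]],
  [[0,0,0],[0,0,0]],
])

```text
t: 5.9
ee_pos: [444.6, 25.4, 58.7]
eef_rot: [0.992, 0.123, 0.0, -0.0]
force: [-0.0, 0.4, -0.1]
finger_gap: 0.009
```

Run:
```python
from h import *
s=env.state();print(s["ee_pos"],s["eef_rot"])
d,T,c,h=measure("m4",gh=(477,33))
cv2.imwrite("pics/w4.png",cv2.resize(d["image"][150:270,240:400],None,fx=4,fy=4,interpolation=1))
d=env.capture("side");cv2.imwrite("pics/s4.png",cv2.resize(d["image"][170:290,340:480],None,fx=5,fy=5,interpolation=1))
```

```text
[444.61653757  25.36562718  58.71861417] [ 9.92411998e-01  1.22956906e-01  1.54066696e-04 -4.34348920e-05]
iou 0.904
stand [496.2  36.9] med 0.49 83 holder [477.3  32.4] off [-18.9  -4.5] t 6.05
```

View pics/m4.png

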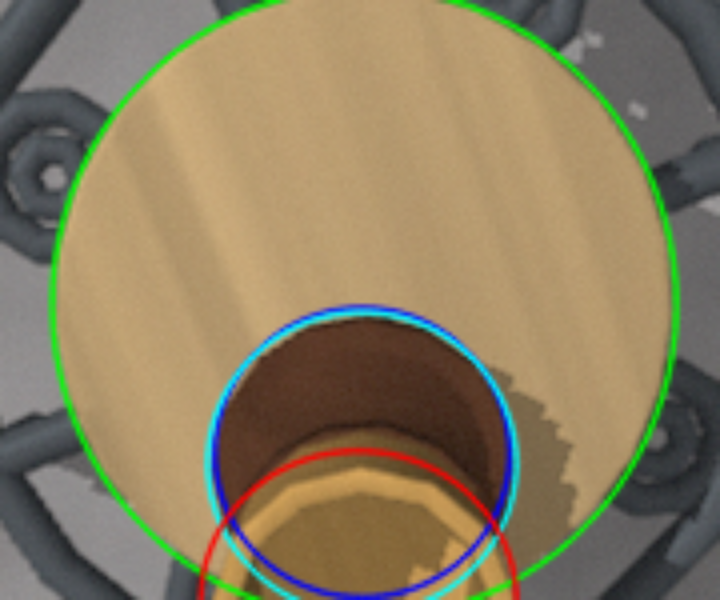

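View pics/w4.png

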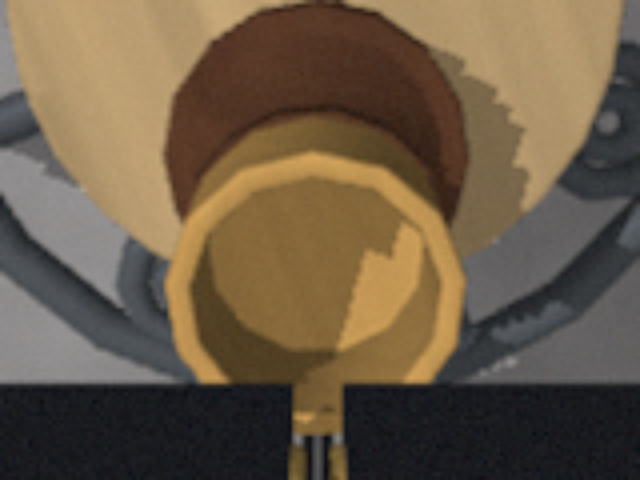

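View pics/s4.png

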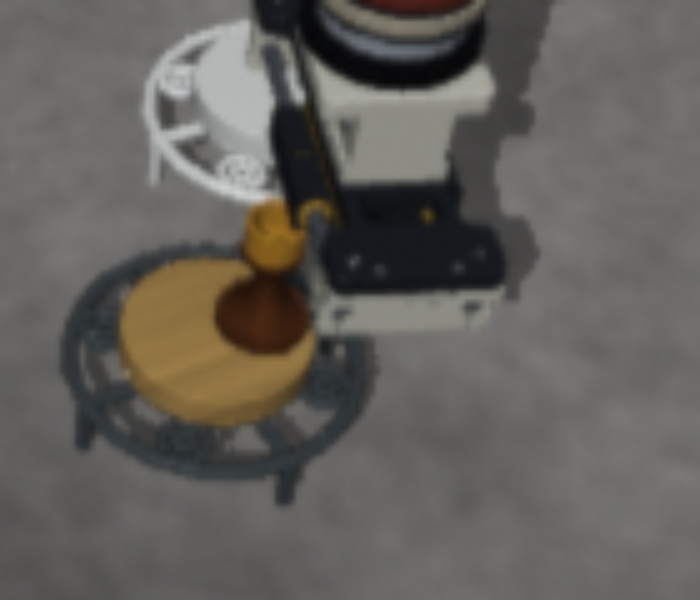

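Call:
play_rows([
  [[0.1,0,0],[0,0,0]],
  [[0.15,0,0],[0,0,0]],
  [[0.15,0,0],[0,0,0]],
  [[0.15,0,0],[0,0,0]],
  [[0.15,0,0],[0,0,0]],
])

```text
t: 6.6
ee_pos: [450.8, 26.9, 58.6]
eef_rot: [0.992, 0.123, -0.001, 0.0]
force: [-0.8, -0.2, -0.0]
finger_gap: 0.009
```

Call:
play_rows([
  [[0.15,0,0],[0,0,0]],
  [[0.15,0,0],[0,0,0]],
  [[0.1,0,0],[0,0,0]],
  [[0,0,0],[0,0,0]],
])

```text
t: 7.0
ee_pos: [455.5, 28.1, 58.7]
eef_rot: [0.992, 0.123, 0.0, -0.0]
force: [-0.3, -0.4, -0.2]
finger_gap: 0.005
```

Run:
```python
from h import *
s=env.state();print(s["ee_pos"],s["eef_rot"],s["force"])
d,T,c,h=measure("m5",gh=(484,34))
d=env.capture("side");cv2.imwrite("pics/s5.png",cv2.resize(d["image"][170:290,340:480],None,fx=5,fy=5,interpolation=1))
```

```text
[455.45146049  28.114208    58.70512836] [ 9.92403875e-01  1.23022064e-01  3.42559101e-04 -6.41991368e-05] [-0.26626195 -0.41016421 -0.24438724]
iou 0.833
stand [495.8  36.9] med 0.45 72 holder [485.7  34.4] off [-10.2  -2.5] t 7.15
```

View pics/m5.png

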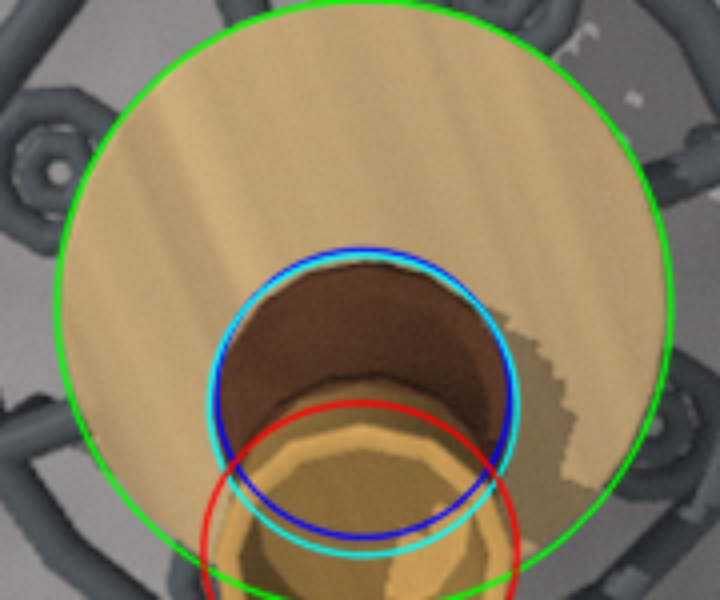

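View pics/s5.png

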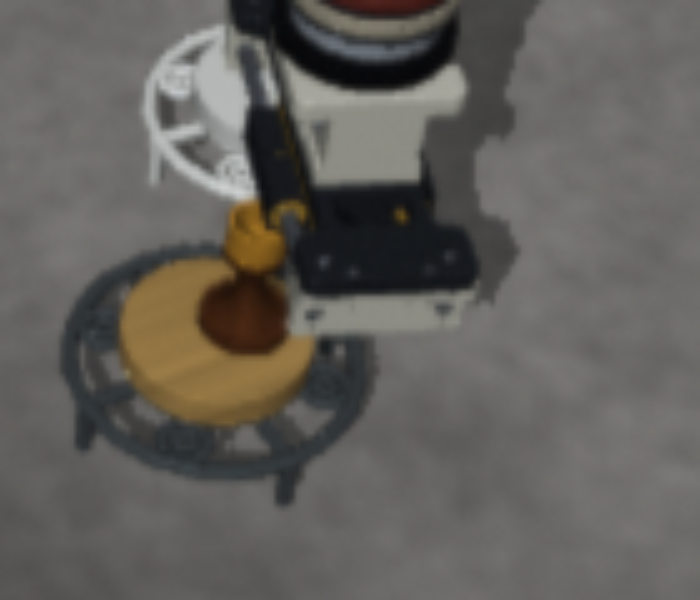

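Call:
play_rows([
  [[0.1,0,0],[0,0,0]],
  [[0.15,0,0],[0,0,0]],
  [[0.15,0,0],[0,0,0]],
  [[0.15,0,0],[0,0,0]],
  [[0.15,0,0],[0,0,0]],
])

```text
t: 7.7
ee_pos: [461.9, 29.7, 58.7]
eef_rot: [0.992, 0.123, -0.0, -0.0]
force: [0.1, -0.2, 0.2]
finger_gap: 0.004
```

Call:
play_rows([
  [[0.15,0,0],[0,0,0]],
  [[0.1,0,0],[0,0,0]],
  [[0,0,0],[0,0,0]],
])

```text
t: 8.0
ee_pos: [464.6, 30.4, 58.7]
eef_rot: [0.992, 0.123, 0.0, -0.0]
force: [-0.7, -0.2, 0.8]
finger_gap: 0.002
```

Run:
```python
from h import *
s=env.state();print(s["ee_pos"],s["eef_rot"],s["force"])
d,T,c,h=measure("m6",gh=(493,36))
```

```text
[464.6220336   30.43422007  58.71376322] [ 9.92409805e-01  1.22974256e-01  3.25232399e-04 -7.14260280e-05] [-0.67772261 -0.24525461  0.81622589]
iou 0.843
stand [496.5  37.1] med 0.51 73 holder [494.4  36.8] off [-2.1 -0.3] t 8.15
```

View pics/m6.png

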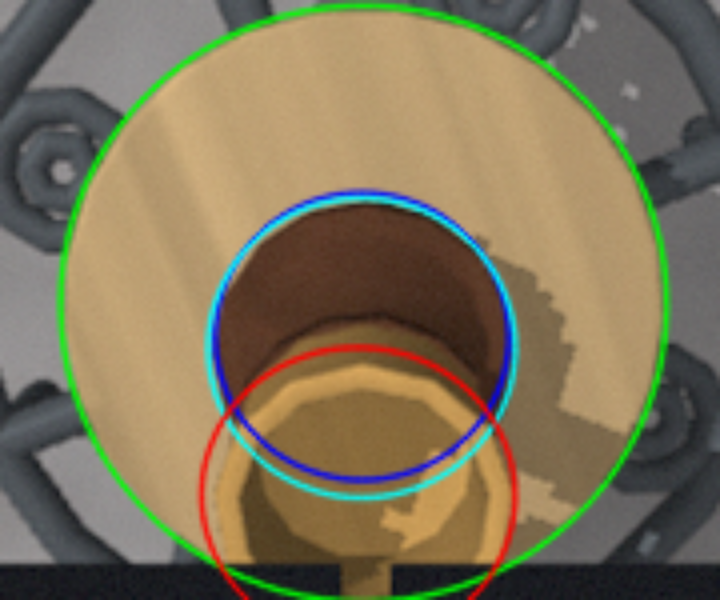

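Call:
play_rows([
  [[0.1,0,0],[0,0,0]],
  [[0.1,0,0],[0,0,0]],
  [[0,0,0],[0,0,0]],
  [[-0.3,0,0],[0,0,0]],
  [[-0.7,0,0],[0,0,0]],
])

```text
t: 8.65
ee_pos: [457.1, 28.6, 58.8]
eef_rot: [0.992, 0.123, 0.001, -0.0]
force: [0.1, -0.3, -0.6]
finger_gap: 0.007
```

Call:
play_rows([
  [[-1.0,0,0],[0,0,0]],
  [[-1.0,0,-2],[0,0,0]],
  [[0,0,-4],[0,0,0]],
  [[0,0,-3],[0,0,0]],
  [[0,0,0],[0,0,0]],
])

```text
t: 9.15
ee_pos: [438.9, 23.5, 151.9]
eef_rot: [0.992, 0.123, 0.004, 0.0]
force: [0.5, -0.5, -0.6]
finger_gap: 0.005
```

Call:
play_rows([
  [[0,0,0],[0,0,0]],
  [[0,0,0],[0,0,0]],
])

```text
t: 9.35
ee_pos: [435.7, 23.2, 147.7]
eef_rot: [0.992, 0.123, -0.001, -0.0]
force: [0.1, 0.3, -0.6]
finger_gap: 0.003
```

Run:
```python
from h import *
s=env.state();print(s["ee_pos"],s["eef_rot"],s["force"])
d,T,c,h=measure("m7",gh=(496,37))
measure("m7t",gh=(496,37),cam_name="top")
measure("m7s",gh=(496,37),cam_name="side")
```

```text
[435.73791518  23.22963556 147.70475889] [ 9.92415317e-01  1.22923248e-01 -1.30883005e-03 -1.46278336e-05] [ 0.10743642  0.27995469 -0.5514192 ]
iou 0.965
stand [496.3  37.3] med 0.28 84 holder [494.9  37.2] off [-1.3 -0.1] t 9.5
iou 0.888
stand [498.8  39.2] med 0.45 78 holder [498.9  38.3] off [ 0.1 -0.9] t 9.65
iou 0.793
stand [497.1  51.3] med 1.83 37 holder [495.9  41.4] off [-1.1 -9.8] t 9.8
```

View pics/m7.png

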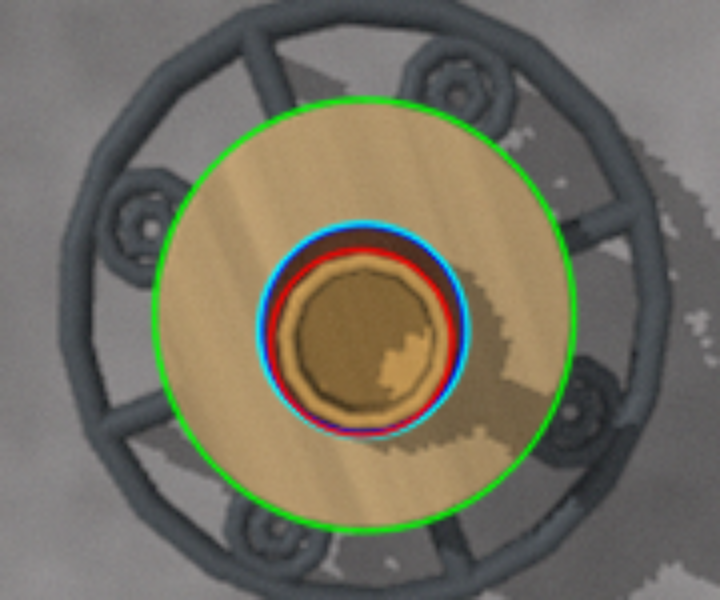

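View pics/m7s.png

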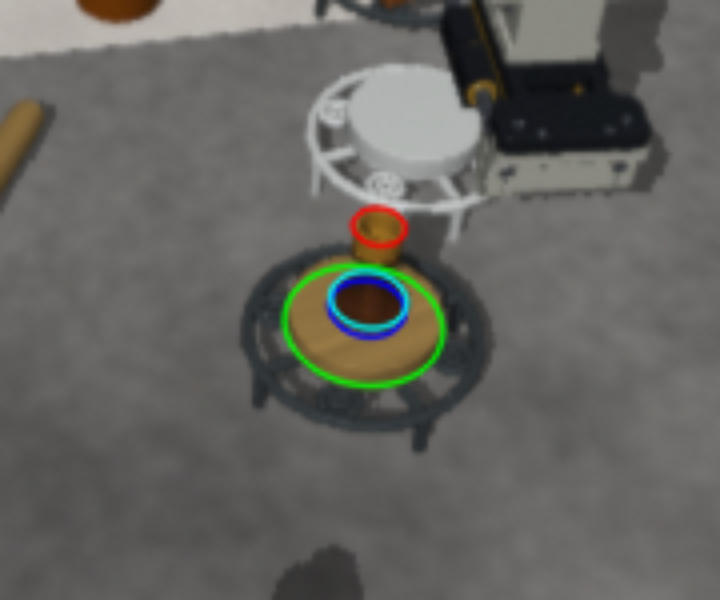

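Run:
```python
from bench import env
s=env.state();print(s["t"],s["ee_pos"],s["force"]);print(env.hand_in())
```

```text
9.8 [437.00747575  23.50286629 148.43878465] [-0.44172894  1.10910012 -0.20786867]
the job is handed in; nothing more can be done
None
```

I nudged the small holder about 18–19 mm to near the middle of the round top and handed the job in at t = 9.8 s. I pushed low on its foot with the shut fingertips about 6.5 mm above the wood, at about 15 mm/s, then backed off and raised the arm clear. No verdict was reported.

**Centring:** after the arm was clear, the wrist camera put the holder at (-1.3, -0.1) mm from the middle. The coarser top camera said (+0.1, -0.9) mm, and the last fingertip contact position implied about (-1.2, +0.8) mm. The outline fit seemed to read about 1 mm too far forward, so the true offset may be nearer -2 mm in x.

**Stand and holder:** the stand's measured position changed by about 0.1 mm in the wrist camera, and the holder looked upright. I saw no force reading above about 1.5 N.

**One check failed:** the side camera gave (-1.1, -9.8) mm. Its fit of the wooden top was poor and appeared to lock onto the disc's visible side wall, so I ignored it.

I did not re-measure the other pieces at the end. The arm stayed well above them.

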